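Clear the gluing shelf, free the sagging bolt and hold the glue locker's gate ajar

TASK

Hold the scraper block to wipe the four loose wood chips off the gluing shelf in front of the glue locker, so that the gate can swing, without touching the chips with the fingers, and then set the block down on the bench. Now free the gate: its barrel bolt sags and its head catches behind the bent-up lip of the keeper, so lift the bolt by its knob while pulling it back, right out of the keeper. Swing the sprung gate open by about a hand's breadth (some 90 mm at its free edge) and finish while still holding it ajar, with nothing else propping it; leave the tin, the glue bottle and the tape roll standing where they are.

Things in the scene. Friction and masses are not known exactly. Their poses are not given: they have to be found in the camera images.
- locker: Fixed glue locker of timber and wire mesh, 380 wide (y), 250 high. Origin on the bench below the middle of the gate's front face; +x into the locker, -x out in front, +y to the hinge side. Gate and post faces lie at x = 0. The gate fills y -127 to 127, z 46 to 248 (6 mm above the shelf, so chips in its way stop it); posts and mesh roof are no higher.
- shelf (a point): Middle of the gluing shelf's top: the locker's plywood floor running on in front of the gate, 40 mm above the bench, flat, no rim. Locker x -180 to 0, y -190 to 190; this point at x -90, y 0. At its front and both ends it drops 40 mm to the bench.
- gate (a joint): Gate hinge, rad: 0 shut, grows as the gate swings out over the shelf (free edge moving to the locker's -x, 0.35 rad is about 90 mm). Sprung hinges always press it shut with about 0.5 N m (2 to 4 N at the bolt's knob), damped: let go, it closes in about half a second. It cannot open while the bolt is in the keeper.
- gate_hinge (a point): Point on the gate's vertical hinge axis, at the foot of the gate (locker x -4, y 129, z 46).
- gate_edge (a point): Top front corner of the gate's free stile, 256 mm from the hinge axis.
- bolt (a joint): How far the barrel bolt is drawn, m: 0 fully shot, 0 to 0.006 at the start, 0.044 at its stop; grows as the bolt slides along the gate towards the hinge side (locker +y). The head has left the keeper at 0.035. About 2 to 3 N of friction; it stays where it is left.
- bolt_lift (a joint): How far the sagging bolt is lifted, rad: 0 hanging (its rest; it weighs 140 g), 0.16 the top of its play. It pivots in the barrel, 85 mm from the knob towards the hinge, so the knob rises 85 mm x angle. The head clears the keeper's lip from 0.045 (knob up 4 mm); 0.08 (7 mm) is comfortable. Unheld, it sags again.
- bolt_knob (a point): Middle of the bolt's steel knob: a cylinder 16 in diameter, 26 long, pointing straight out of the gate, 47 mm in front of its face, 33 below its top, 105 from its middle towards the free edge when shot. The rest of bolt, guide and keeper stays within 33 mm of the face: the knob can be pinched from above, a finger each side along the gate. At rest its axes are the gate's (x into the locker).
- bolt_head (a point): Middle of the bolt's peened-over head, 22 in diameter and 11 long, at the end of the 10 mm rod, 64 mm beyond the knob.
- keeper_lip (a point): Top edge of the keeper's lower limb, bent up by a knock, on the post beyond the gate's free edge. The bolt's head sits behind it (farther from the hinge) and hangs 6 mm lower than it, so a bolt drawn without lifting moves some 12 mm from fully shot and catches. The keeper's strap is open above the lip for 42 mm.
- scraper: Wooden scraper block, loose: a flat foot 140 long (its x), 34 wide (y), 14 thick, with an upright grip ridge 100 long, 22 thick (y), from 14 to 54 above its underside. Origin: centre of the underside; 0.11 to 0.22 kg. Lies on the bench, foot down.
- chip1: Loose wood chip, an offcut 46 x 28 x 16 mm, lying on the gluing shelf. Origin: its centre, 48 mm above the bench while it lies on the shelf.
- chip2: Loose wood chip, an offcut 34 x 30 x 18 mm, lying on the gluing shelf. Origin: its centre, 49 mm above the bench while it lies on the shelf.
- chip3: Loose wood chip, an offcut 52 x 22 x 16 mm, lying on the gluing shelf. Origin: its centre, 48 mm above the bench while it lies on the shelf.
- chip4: Loose wood chip, an offcut 30 x 26 x 20 mm, lying on the gluing shelf. Origin: its centre, 50 mm above the bench while it lies on the shelf.
- tin: Bystander: white solvent tin 45 x 75 x 115 with a cap, on the bench. Origin: centre of the underside.
- glue: Bystander: white glue bottle, 54 in diameter, 150 high, on the bench. Origin: centre of the underside.
- tape: Bystander: roll of tape lying flat, 90 in diameter, 38 high, on the bench. Origin: centre of the underside.
There are look-alikes about, which are no part of the job. Of the things shaped like the scraper, the wooden one is meant.

How it is judged:
By the outcome, as a careful person would: the job done as asked, in the order asked, and still so for the second after the job is handed in, while the arm keeps its last pose, push and grip.
It also fails if it takes over 64 s, if anything falls off the work surface, if the arm or the gripper's body presses on something with over 40 N, if the wrist force passes 120 N, or if a joint passes its speed limit or range.

ROBOT

A 7-joint arm with a two-finger parallel gripper is mounted at the origin on the work surface. World frame = base frame: x ahead of the robot, y to its left, z up, the work surface at z = 0. Lengths are in m, angles in rad, forces in N, time in s.
With the tool pointing down it reaches from about 0.425 to 0.95 m from the base axis. Payload 4.7 kg.
Tool frame: the origin (TCP) lies midway between the tips of the shut fingers; the grasp point (between the pads) lies 19 mm behind it; z points along the fingers, y is the line along which they close (so a half turn about z gives the same grasp; the last joint's range is limited). The gripper opens to 87 mm and grips with 3 to 60 N. Pads are 19 mm wide; open, the fingers measure 117 mm over their backs; the gripper's body (75 mm by 190 mm) begins 51 mm behind the grasp point.
Start: joints at [-1.136, 0.469, -0.049, 1.532, 0.024, 1.141, -0.082], TCP at [0.302, 0.604, 0.223] pointing down, gripper open.
Joint ranges: [-2.59, 2.59], [-0.33, 1.99], [-1.39, 1.29], [0.1, 2.45], [-1.04, 4.18], [0.21, 1.99], [-2.66, 2.66]. Speed limits (rad/s): [2.57, 2.57, 3.14, 3.14, 3.14, 3.14, 3.14].

INTERFACE

Orientations are given as a unit quaternion [x, y, z, w].
In Python, from bench import sense, vision, robot, spotter gives the robot as it stands.
- The arm moves only by the tool move_arm, never from a script. Its argument "plan" is a list of rows, each an object of numbers: "tx", "ty", "tz": the shift along the tool's x, y, z in cm; "ax", "ay", "az": the turn, a rotation vector about the tool's x, y, z in degrees; "fingers": the finger opening in cm, from 0 to 8.7. A call has 1 to 20 rows; each row shifts and turns the commanded pose from where the row before left it, along the tool's axes as they then stand; what a row does not reach is not made up. A row lasts 1/12 s, in which the tool goes at most 41.7 mm and 7.16 degrees, less where a joint would pass 70% of its speed; a pose out of reach is approached as far as the arm can. A call is refused whole if a number of a shift passes 4.17 or a number of a turn 7.16, either way. A call with a gripper value outside its range is refused whole. The fingers move at their own pace and stop on an object; "force" is the grip in N (left out, the last holds). Time passes only in rows, so rows that do not move let the fingers close. It gives the time, the measured TCP pose, the force, the opening and the grip force at its end, in the units of the state.
- sense(): the state, without advancing time (a new reading comes with each control period).
- vision.capture(name): name is "side" or "top"; returns a dict with "color" (384x512x3 uint8, red, green, blue), "depth" (384x512 float32, m along the optical axis (not along the pixel's ray), 0 where there is no reading), "camera_matrix" (3x3 intrinsics, pixels), "world_to_cam" (4x4, takes a point from world to camera coordinates). Camera axes: x right, y down, z forward; pixel columns grow to the right and rows downward; lengths in m; the calibration is good to about 2 mm. A picture is of the moment at which its call begins.
- robot.finish_job(): hands the job in; it is judged then, once.
Trained networks look in a picture, given as the dict that the camera call returned (one of the last four; its "shot" number tells which), for a name from the list of things; names that differ only in an ending like _2 or _b are one class to them, and where a whole thing is asked for, a point or a joint stands for the part that bears it (a point fixed in the world has none). Each returns a list of dicts, best first, with "confidence" (0 to 1); they miss things now and then, are a little off and sometimes report something else, mostly with a low value. They report only what shows in the picture. A call takes as long as a camera call. They do not tell look-alikes from the thing itself.
- spotter.find_in(picture, thing): "bbox" ([left, top, right, bottom] in pixels, round what is visible of it).
- spotter.landmark_of(picture, thing): "point" ([column, row] in pixels: a listed point, or the origin of a listed thing).
The state is a dict: "clock": time; "joint_pos": joint angles; "qd": joint speeds; "joint_torque": joint torques, N m; "position": TCP position; "tcp_rot": TCP orientation; "wrist_force": force on the tool from outside, world axes, zero at the start; "torque": the same for the moment, N m; "opening": opening from 0.0 (shut) to 1.0 (fully open); "grip_force": force on a finger pad.
Only numpy, scipy, OpenCV 4.12 (cv2) and the standard library are available. Lean on these libraries where they do the work, as an engineer would, in place of code of your own. Each camera call takes 0.05 s, during which the arm holds its last target. There are 200 camera calls.

## Working session

There is one attempt and no reset: what is moved stays moved. The work goes in short steps, Python scripts to look and compute and a tool call to move; the robot and the scene stay as the last step left them, time stands still between calls to the robot, and variables do not carry over. Pictures are saved under pics/ and viewed, at most 10 in all, crops included, and the job is handed in when it is done.

Besides the shell and the picture viewer there is one more tool, called in YAML: its name, and indented under it one key for each argument. move_arm: Moves the arm, as the interface text tells. Its arguments: {"type":"object","properties":{"plan":{"type":"array"},"force":{"type":"number"}},"required":["plan"]}

```bash
ls; mkdir -p pics
cat > h.py <<'E'
import numpy as np, cv2
from bench import sense, vision, robot, spotter
from scipy.spatial.transform import Rotation as R
def ray(p,px,z=None,d=None):
    K=p["camera_matrix"];T=np.linalg.inv(p["world_to_cam"])
    v=np.array([(px[0]-K[0,2])/K[0,0],(px[1]-K[1,2])/K[1,1],1.])
    o=T[:3,3];w=T[:3,:3]@v
    if d is None: d=(z-o[2])/w[2]
    return o+w*d
def cloud(p):
    K=p["camera_matrix"];T=np.linalg.inv(p["world_to_cam"]);D=p["depth"]
    v,u=np.mgrid[:D.shape[0],:D.shape[1]]
    P=np.stack([(u-K[0,2])/K[0,0]*D,(v-K[1,2])/K[1,1]*D,D],-1)
    return P@T[:3,:3].T+T[:3,3]
def save(p,n): cv2.imwrite(f"pics/{n}.png",cv2.cvtColor(p["color"],cv2.COLOR_RGB2BGR))
E
python3 - <<'E'
from h import *
np.set_printoptions(precision=3,suppress=True)
s=sense();print(s)
names="locker shelf gate_hinge gate_edge bolt_knob bolt_head keeper_lip scraper chip1 chip2 chip3 chip4 tin glue tape".split()
for c in("top","side"):
    p=vision.capture(c);save(p,c+"0");C=cloud(p)
    print(c,np.linalg.inv(p["world_to_cam"])[:3,3])
    for n in names:
        for r in spotter.landmark_of(p,n)[:3]:
            u,v=map(int,np.round(r["point"]))
            print(n,np.round(r["point"],1),round(r["confidence"],2),C[min(max(v,0),383),min(max(u,0),511)])
E
```

```text
pics
{'clock': 0.0, 'joint_pos': array([-1.136,  0.469, -0.049,  1.534,  0.024,  1.141, -0.082]), 'qd': array([-0.   , -0.001,  0.001,  0.001,  0.001,  0.002, -0.003]), 'joint_torque': array([ -0.   , -50.8  ,  -0.081, -23.615,  -0.061,   0.038,   0.   ]), 'position': array([0.302, 0.603, 0.221]), 'tcp_rot': array([ 0.23 ,  0.973, -0.001, -0.   ]), 'wrist_force': array([0.103, 0.367, 0.302]), 'torque': array([-0.02 ,  0.033, -0.016]), 'grip_force': 0.0, 'opening': 1.002578045560438}
top [ 0.448 -0.061  1.467]
locker [241.9 168.4] 0.81 [0.608 0.036 0.041]
shelf [242. 192.] 0.81 [0.529 0.039 0.037]
gate_hinge [204.4 165.3] 0.59 [0.623 0.163 0.035]
gate_hinge [273.3 176.9] 0.32 [ 0.559 -0.065  0.219]
gate_edge [279.4 160.2] 0.58 [ 0.605 -0.083  0.248]
gate_edge [234.2 192.2] 0.38 [0.528 0.063 0.063]
bolt_knob [274.7 175.5] 0.79 [ 0.562 -0.071  0.218]
bolt_head [296.4 162.9] 0.45 [ 0.598 -0.133  0.214]
keeper_lip [291.5 166.3] 0.67 [ 0.59  -0.121  0.214]
scraper [416.9 184.7] 0.98 [ 0.533 -0.53   0.055]
scraper [328.5 265.3] 0.96 [ 0.284 -0.234  0.052]
scraper [369.1 122.8] 0.86 [ 0.747 
[... 1441 characters left out ...]
.506 0.165 0.054]
chip1 [270.8 228.1] 0.71 [0.485 0.015 0.054]
chip1 [259.8 209.2] 0.58 [ 0.532 -0.071  0.055]
chip2 [256.  261.6] 0.73 [0.506 0.165 0.054]
chip2 [270.8 228.1] 0.71 [0.485 0.015 0.054]
chip2 [259.8 209.2] 0.58 [ 0.532 -0.071  0.055]
chip3 [256.  261.6] 0.73 [0.506 0.165 0.054]
chip3 [270.8 228.1] 0.71 [0.485 0.015 0.054]
chip3 [259.8 209.2] 0.58 [ 0.532 -0.071  0.055]
chip4 [256.  261.6] 0.73 [0.506 0.165 0.054]
chip4 [270.8 228.1] 0.71 [0.485 0.015 0.054]
chip4 [259.8 209.2] 0.58 [ 0.532 -0.071  0.055]
tin [234.9 367.3] 0.62 [0.501 0.479 0.035]
glue [252.9 167.1] 0.7 [ 0.552 -0.058  0.219]
glue [228.3 239. ] 0.41 [0.607 0.066 0.037]
tape [306.9 357.1] 0.7 [0.345 0.404 0.001]
```

Run:
```python
import cv2
a=cv2.imread("pics/top0.png");a=a[90:300,90:450];cv2.imwrite("pics/top0c.png",cv2.resize(a,None,fx=2.2,fy=2.2,interpolation=cv2.INTER_CUBIC))
a=cv2.imread("pics/side0.png");a=a[110:384,150:400];cv2.imwrite("pics/side0c.png",cv2.resize(a,None,fx=2.15,fy=2.15,interpolation=cv2.INTER_CUBIC))
```

```text
(no output)
```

View pics/top0c.png

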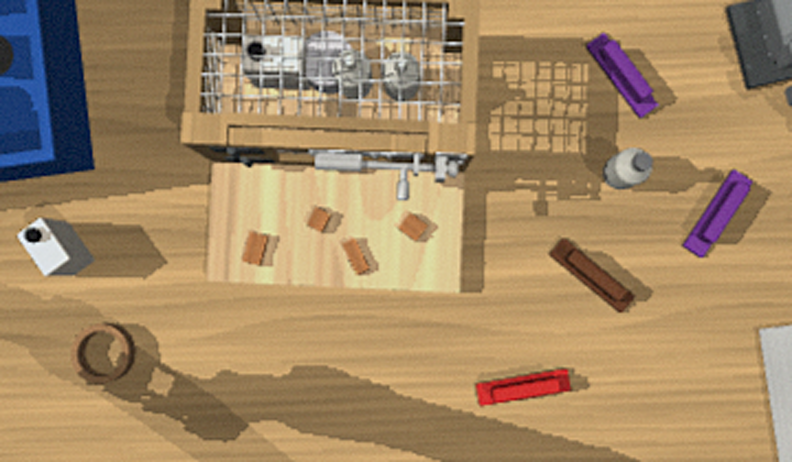

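View pics/side0c.png

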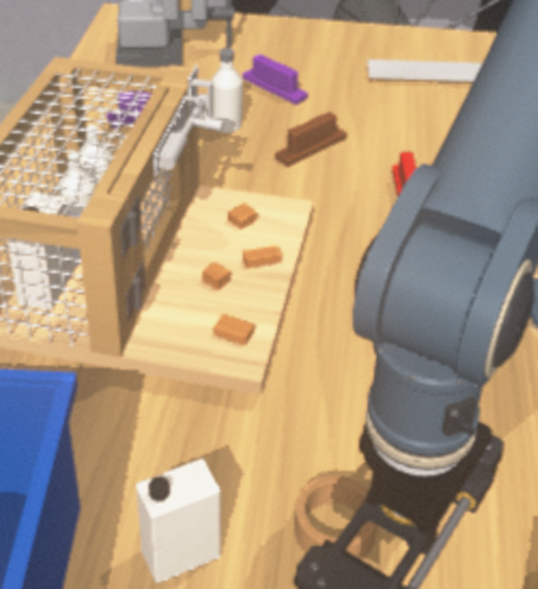

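The top crop shows four scraper-shaped blocks; only the brown one at crop (592,274), full image about (359,214), is wooden. The four orange chips are on the shelf at crop (257,248), (320,218), (357,256) and (413,226). The knob is at crop (403,188), and the tin, tape and glue all stand clear of the shelf.

```bash
cat > m.py <<'E'
from h import *
np.set_printoptions(precision=4,suppress=True)
def near(p,lo,hi,xy0,xy1):
    C=cloud(p);return C,(C[...,2]>lo)&(C[...,2]<hi)&(C[...,0]>xy0[0])&(C[...,0]<xy1[0])&(C[...,1]>xy0[1])&(C[...,1]<xy1[1])&(p["depth"]>0)
def rect(P):
    (c,s,a)=cv2.minAreaRect((P[:,:2]*1000).astype(np.float32));return np.round(c,1),np.round(s,1),round(a,1)
def scr(p,zl=.0,zh=.07,lo=(.3,-.48),hi=(.6,-.2)):
    C,m=near(p,zl,zh,lo,hi);h=cv2.cvtColor(p["color"],cv2.COLOR_RGB2HSV);return C,m,h
E
python3 - <<'E'
from m import *
p=vision.capture("top");C,m=near(p,.025,.07,(.4,-.2),(.585,.26))
P=C[m];
xs=[];
for y in np.arange(-.13,.21,.02):
    q=P[abs(P[:,1]-y)<.01]; xs.append((y,q[:,0].min()))
print("front",np.array(xs)[::3],np.polyfit(*np.array(xs).T,1))
for x in (.45,.48,.51,.54,.57):
    q=P[(abs(P[:,0]-x)<.008)&(P[:,2]<.05)];print("ends",x,q[:,1].min(),q[:,1].max(),np.median(q[:,2]))
# gate top edge front
C,m=near(p,.235,.26,(.55,-.2),(.65,.26));P=C[m];e=[]
for y in np.arange(-.13,.2,.02):
    q=P[abs(P[:,1]-y)<.01]
    if len(q): e.append((y,q[:,0].min(),q[:,0].max()))
print("top rail",np.array(e)[::2]); e=np.array(e);print(np.polyfit(e[:,0],e[:,1],1))
hsv=cv2.cvtColor(p["color"],cv2.COLOR_RGB2HSV)
for nm,(u,v) in dict(s=(359,214),c1=(207,203),c2=(235,189),c3=(252,206),c4=(278,193),shelf=(220,192),bench=(330,230)).items(): print(nm,hsv[v,u],C[v,u])
C,m=near(p,.046,.075,(.42,-.2),(.585,.26))
n,l,st,ce=cv2.connectedComponentsWithStats(m.astype(np.uint8))
for i in range(1,n):
    if st[i,4]>15: print("chip",st[i,4],ce[i],rect(C[l==i]),C[l==i].mean(0))
for lo,hi in((.006,.07),(.04,.07)):
    C,m=near(p,lo,hi,(.36,-.42),(.52,-.24));print("scr",m.sum(),rect(C[m]),C[m].mean(0))
for nm,b in dict(glue=((.52,-.45),(.65,-.33)),tin=((.42,.35),(.58,.5))).items():
    C,m=near(p,.02,.2,*b);print(nm,rect(C[m]))
for nm,b in dict(knob=((.53,-.12),(.6,-.03))).items():
    C,m=near(p,.19,.235,*b);print(nm,rect(C[m]),C[m].max(0),C[m].min(0))
E
```

```text
front [[-0.13    0.4247]
 [-0.07    0.4298]
 [-0.01    0.4348]
 [ 0.05    0.4398]
 [ 0.11    0.445 ]
 [ 0.17    0.4467]] [0.0771 0.435 ]
ends 0.45 -0.14357839829329208 0.23657623453625432 0.04115710615644852
ends 0.48 -0.14488994830686883 0.23280482361194732 0.041022355922476605
ends 0.51 -0.1493733510517499 0.23133709379627626 0.041387127670477586
ends 0.54 -0.14998835624268206 0.2290024651065516 0.041003112471324155
ends 0.57 -0.15150980040500583 0.22845700024186855 0.04101737545910633
top rail [[-0.13    0.599   0.6432]
 [-0.09    0.5823  0.649 ]
 [-0.05    0.6066  0.6485]
 [-0.01    0.5971  0.6498]
 [ 0.03    0.5982  0.6486]
 [ 0.07    0.6191  0.6498]
 [ 0.11    0.622   0.6499]
 [ 0.15    0.6246  0.6468]
 [ 0.19    0.6281  0.65  ]]
[0.1487 0.6019]
s [ 12 162 107] [ 0.445  -0.3402  0.0527]
c1 [ 13 152 180] [0.4954 0.1525 0.0596]
c2 [ 13 149 180] [0.5382 0.0596 0.061 ]
c3 [ 13 151 179] [0.4812 0.0058 0.0602]
c4 [ 13 149 182] [ 0.5209 -0.08    0.0589]
shelf [ 21  85 220] [0.5312 0.1116 0.0388]
bench [ 18 112 191] [ 0.3941 -0.2511  0.0031]
chip 81 [234.1605 189.1975] (array([538.3,  64.1]), array([34.2, 32.4]), 83.2) [0.5377 0.0625 0.0602]
chip 100 [276.91 192.44] (array([523.2, -76.3]), array([35. , 29.5]), 50.2) [ 0.5229 -0.0765  0.0587]
chip 128 [205.3516 202.3281] (array([498.7, 159.2]), array([29.5, 47.5]), 71.0) [0.4979 0.1583 0.0566]
chip 112 [250.9821 205.7768] (array([480.4,   8.3]), array([55.4, 25. ]), 25.5) [0.4821 0.0092 0.0571]
scr 589 (array([ 439.2, -329.5]), array([157.9, 177.4]), 1.3) [ 0.4411 -0.3388  0.0287]
scr 226 (array([ 443.3, -346. ]), array([100. ,  23.1]), 48.4) [ 0.4432 -0.3451  0.0539]
glue (array([ 598. , -392.2]), array([53. , 47.4]), 13.2)
tin (array([508.2, 454.3]), array([76.9, 47.1]), 34.5)
knob (array([573.9, -74.4]), array([87.1, 47. ]), 88.7) [ 0.5983 -0.0313  0.2344] [ 0.5506 -0.1179  0.1943]
```

```bash
cat > go.py <<'E'
"""go(list of (x,y,z,tool-y angle deg,rows)): shift/turn rows from pose"""
from h import *
def go(wps,start=None):
    s=sense(); p=np.array(s["position"]) if start is None else np.array(start[:3])
    ty=R.from_quat(s["tcp_rot"]).as_matrix()[:,1]; a=np.degrees(np.arctan2(ty[1],ty[0])) if start is None else start[3]
    print("at",np.round(p,4),round(a,1),"clock",round(s["clock"],2))
    for x,y,z,t,n in wps:
        q=np.array([x,y,z]); d=(q-p)/n; da=(t-a)/n
        rows=[]
        for i in range(n):
            c,sn=np.cos(np.radians(a)),np.sin(np.radians(a))
            Y=np.array([c,sn,0]);X=np.array([sn,-c,0])
            rows.append(tuple(np.round([d@X*100,d@Y*100,-d[2]*100,-da],2)));a+=da;p=p+d
        print(n,"rows ->",(x,y,z,t));[print("  ",*r) for r in rows]
LO=np.array([.618,.0335]);c,s_=np.cos(-.0769),np.sin(-.0769)
def L(lx,ly): return LO+np.array([c*lx-s_*ly,s_*lx+c*ly])
E
python3 - <<'E'
from go import *
go([(.46,.12,.22,13,14),(.443,-.346,.2,-41.6,14),(.443,-.346,.023,-41.6,6)])
E
```

```text
at [0.3019 0.6037 0.2226] 63.4 clock 1.65
14 rows -> (0.46, 0.12, 0.22, 13)
   2.56 -2.59 0.02 3.6
   2.71 -2.42 0.02 3.6
   2.86 -2.24 0.02 3.6
   2.99 -2.06 0.02 3.6
   3.12 -1.87 0.02 3.6
   3.23 -1.67 0.02 3.6
   3.33 -1.46 0.02 3.6
   3.41 -1.25 0.02 3.6
   3.49 -1.03 0.02 3.6
   3.54 -0.81 0.02 3.6
   3.59 -0.59 0.02 3.6
   3.62 -0.36 0.02 3.6
   3.63 -0.13 0.02 3.6
   3.63 0.09 0.02 3.6
14 rows -> (0.443, -0.346, 0.2, -41.6)
   3.22 -0.87 0.14 3.9
   3.27 -0.65 0.14 3.9
   3.3 -0.42 0.14 3.9
   3.32 -0.2 0.14 3.9
   3.33 0.03 0.14 3.9
   3.32 0.26 0.14 3.9
   3.3 0.48 0.14 3.9
   3.26 0.7 0.14 3.9
   3.2 0.92 0.14 3.9
   3.13 1.14 0.14 3.9
   3.04 1.35 0.14 3.9
   2.95 1.55 0.14 3.9
   2.83 1.75 0.14 3.9
   2.71 1.94 0.14 3.9
6 rows -> (0.443, -0.346, 0.023, -41.6)
   -0.0 0.0 2.95 -0.0
   -0.0 0.0 2.95 -0.0
   -0.0 0.0 2.95 -0.0
   -0.0 0.0 2.95 -0.0
   -0.0 0.0 2.95 -0.0
   -0.0 0.0 2.95 -0.0
```

move_arm:
  plan:
    - {"tx": 2.6, "ty": -2.6, "az": 3.6, "fingers": 6}
    - {"tx": 2.7, "ty": -2.4, "az": 3.6}
    - {"tx": 2.9, "ty": -2.2, "az": 3.6}
    - {"tx": 3.0, "ty": -2.1, "az": 3.6}
    - {"tx": 3.1, "ty": -1.9, "az": 3.6}
    - {"tx": 3.2, "ty": -1.7, "az": 3.6}
    - {"tx": 3.3, "ty": -1.5, "az": 3.6}
    - {"tx": 3.4, "ty": -1.2, "az": 3.6}
    - {"tx": 3.5, "ty": -1.0, "az": 3.6}
    - {"tx": 3.5, "ty": -0.8, "az": 3.6}
    - {"tx": 3.6, "ty": -0.6, "az": 3.6}
    - {"tx": 3.6, "ty": -0.4, "az": 3.6}
    - {"tx": 3.6, "ty": -0.1, "az": 3.6}
    - {"tx": 3.6, "ty": 0.1, "az": 3.6}

```text
validation failed for argument at $.pl...
```

move_arm:
  plan:
    - {"tx": 3.2, "ty": -0.9, "tz": 0.1, "az": 3.9}
    - {"tx": 3.3, "ty": -0.6, "tz": 0.1, "az": 3.9}
    - {"tx": 3.3, "ty": -0.4, "tz": 0.1, "az": 3.9}
    - {"tx": 3.3, "ty": -0.2, "tz": 0.1, "az": 3.9}
    - {"tx": 3.3, "ty": 0.0, "tz": 0.1, "az": 3.9}
    - {"tx": 3.3, "ty": 0.3, "tz": 0.1, "az": 3.9}
    - {"tx": 3.3, "ty": 0.5, "tz": 0.1, "az": 3.9}
    - {"tx": 3.3, "ty": 0.7, "tz": 0.1, "az": 3.9}
    - {"tx": 3.2, "ty": 0.9, "tz": 0.1, "az": 3.9}
    - {"tx": 3.1, "ty": 1.1, "tz": 0.1, "az": 3.9}
    - {"tx": 3.0, "ty": 1.4, "tz": 0.1, "az": 3.9}
    - {"tx": 2.9, "ty": 1.6, "tz": 0.2, "az": 3.9}
    - {"tx": 2.8, "ty": 1.7, "tz": 0.2, "az": 3.9}
    - {"tx": 2.7, "ty": 1.9, "tz": 0.2, "az": 3.9}
    - {}

```text
validation failed for argument at $.pl...
```

Run:
```python
from go import *
go([(.443,-.346,.05,-41.6,5)])
p=vision.capture("side");r=spotter.find_in(p,"scraper");print([(np.round(x["bbox"]),round(x["confidence"],2)) for x in r])
C=cloud(p);h=cv2.cvtColor(p["color"],cv2.COLOR_RGB2HSV)
m=(C[...,2]>.04)&(C[...,2]<.065)&(abs(C[...,0]-.443)<.08)&(abs(C[...,1]+.346)<.08)&(h[...,0]<18)&(h[...,1]>110)&(h[...,2]<160)
P=C[m];print(m.sum(),cv2.minAreaRect((P[:,:2]*1000).astype(np.float32)) if m.sum() else 0)
```

```text
at [0.3019 0.6037 0.2226] 63.4 clock 1.65
5 rows -> (0.443, -0.346, 0.05, -41.6)
   11.02 -15.73 3.45 21.0
   15.93 -10.73 3.45 21.0
   18.71 -4.31 3.45 21.0
   19.01 2.69 3.45 21.0
   16.79 9.32 3.45 21.0
[(array([263., 137., 292., 161.]), 0.68), (array([278., 160., 311., 187.]), 0.63), (array([204., 155., 215., 166.]), 0.56), (array([331., 179., 340., 200.]), 0.54)]
121 ((445.2215270996094, -337.21490478515625), (96.11854553222656, 21.833078384399414), 47.54498291015625)
```

move_arm:
  plan:
    - {"tx": 2.6, "ty": -2.6, "tz": 0, "ax": 0, "ay": 0, "az": 3.6, "fingers": 6}

```text
clock: 1.83
position: [0.2747, 0.5919, 0.222]
tcp_rot: [0.265, 0.964, 0.001, 0.003]
wrist_force: [0.3, -0.0, 0.4]
opening: 0.973
grip_force: 0.0
```

```bash
sed -i 's/X=np.array(\[sn,-c,0\])/X=np.array([-sn,c,0])/' go.py
python3 - <<'E'
from go import *
go([(.46,.12,.22,13,15),(.444,-.342,.2,-41.6,14)])
E
```

```text
at [0.2747 0.5919 0.222 ] 59.2 clock 1.83
15 rows -> (0.46, 0.12, 0.22, 13)
   -2.67 -2.07 0.01 3.08
   -2.78 -1.92 0.01 3.08
   -2.88 -1.77 0.01 3.08
   -2.97 -1.61 0.01 3.08
   -3.05 -1.45 0.01 3.08
   -3.13 -1.29 0.01 3.08
   -3.19 -1.12 0.01 3.08
   -3.25 -0.94 0.01 3.08
   -3.29 -0.77 0.01 3.08
   -3.33 -0.59 0.01 3.08
   -3.35 -0.41 0.01 3.08
   -3.37 -0.23 0.01 3.08
   -3.38 -0.05 0.01 3.08
   -3.38 0.13 0.01 3.08
   -3.37 0.32 0.01 3.08
14 rows -> (0.444, -0.342, 0.2, -41.6)
   -3.19 -0.85 0.14 3.9
   -3.24 -0.63 0.14 3.9
   -3.28 -0.41 0.14 3.9
   -3.3 -0.19 0.14 3.9
   -3.3 0.04 0.14 3.9
   -3.29 0.26 0.14 3.9
   -3.27 0.48 0.14 3.9
   -3.23 0.7 0.14 3.9
   -3.17 0.92 0.14 3.9
   -3.1 1.14 0.14 3.9
   -3.02 1.34 0.14 3.9
   -2.92 1.55 0.14 3.9
   -2.81 1.74 0.14 3.9
   -2.68 1.93 0.14 3.9
```

move_arm:
  plan:
    - {"tx": -2.7, "ty": -2.1, "tz": 0, "ax": 0, "ay": 0, "az": 3.1, "fingers": 6}
    - {"tx": -2.8, "ty": -1.9, "tz": 0, "ax": 0, "ay": 0, "az": 3.1, "fingers": 6}
    - {"tx": -2.9, "ty": -1.8, "tz": 0, "ax": 0, "ay": 0, "az": 3.1, "fingers": 6}
    - {"tx": -3.0, "ty": -1.6, "tz": 0, "ax": 0, "ay": 0, "az": 3.1, "fingers": 6}
    - {"tx": -3.1, "ty": -1.4, "tz": 0, "ax": 0, "ay": 0, "az": 3.1, "fingers": 6}
    - {"tx": -3.1, "ty": -1.3, "tz": 0, "ax": 0, "ay": 0, "az": 3.1, "fingers": 6}
    - {"tx": -3.2, "ty": -1.1, "tz": 0, "ax": 0, "ay": 0, "az": 3.1, "fingers": 6}
    - {"tx": -3.2, "ty": -0.9, "tz": 0, "ax": 0, "ay": 0, "az": 3.1, "fingers": 6}
    - {"tx": -3.3, "ty": -0.8, "tz": 0, "ax": 0, "ay": 0, "az": 3.1, "fingers": 6}
    - {"tx": -3.3, "ty": -0.6, "tz": 0, "ax": 0, "ay": 0, "az": 3.1, "fingers": 6}
    - {"tx": -3.3, "ty": -0.4, "tz": 0, "ax": 0, "ay": 0, "az": 3.1, "fingers": 6}
    - {"tx": -3.4, "ty": -0.2, "tz": 0, "ax": 0, "ay": 0, "az": 3.1, "fingers": 6}
    - {"tx": -3.4, "ty": 0, "tz": 0, "ax": 0, "ay": 0, "az": 3.1, "fingers": 6}
    - {"tx": -3.4, "ty": 0.1, "tz": 0, "ax": 0, "ay": 0, "az": 3.1, "fingers": 6}
    - {"tx": -3.4, "ty": 0.3, "tz": 0, "ax": 0, "ay": 0, "az": 3.1, "fingers": 6}

```text
clock: 3.08
position: [0.4581, 0.1199, 0.2229]
tcp_rot: [0.621, 0.784, 0.001, 0.0]
wrist_force: [0.9, -0.3, -0.1]
opening: 0.69
grip_force: 0.0
```

move_arm:
  plan:
    - {"tx": -3.2, "ty": -0.9, "tz": 0.1, "ax": 0, "ay": 0, "az": 3.9, "fingers": 6}
    - {"tx": -3.2, "ty": -0.6, "tz": 0.1, "ax": 0, "ay": 0, "az": 3.9, "fingers": 6}
    - {"tx": -3.3, "ty": -0.4, "tz": 0.1, "ax": 0, "ay": 0, "az": 3.9, "fingers": 6}
    - {"tx": -3.3, "ty": -0.2, "tz": 0.1, "ax": 0, "ay": 0, "az": 3.9, "fingers": 6}
    - {"tx": -3.3, "ty": 0, "tz": 0.1, "ax": 0, "ay": 0, "az": 3.9, "fingers": 6}
    - {"tx": -3.3, "ty": 0.3, "tz": 0.1, "ax": 0, "ay": 0, "az": 3.9, "fingers": 6}
    - {"tx": -3.3, "ty": 0.5, "tz": 0.1, "ax": 0, "ay": 0, "az": 3.9, "fingers": 6}
    - {"tx": -3.2, "ty": 0.7, "tz": 0.1, "ax": 0, "ay": 0, "az": 3.9, "fingers": 6}
    - {"tx": -3.2, "ty": 0.9, "tz": 0.1, "ax": 0, "ay": 0, "az": 3.9, "fingers": 6}
    - {"tx": -3.1, "ty": 1.1, "tz": 0.2, "ax": 0, "ay": 0, "az": 3.9, "fingers": 6}
    - {"tx": -3.0, "ty": 1.3, "tz": 0.2, "ax": 0, "ay": 0, "az": 3.9, "fingers": 6}
    - {"tx": -2.9, "ty": 1.5, "tz": 0.2, "ax": 0, "ay": 0, "az": 3.9, "fingers": 6}
    - {"tx": -2.8, "ty": 1.7, "tz": 0.2, "ax": 0, "ay": 0, "az": 3.9, "fingers": 6}
    - {"tx": -2.7, "ty": 1.9, "tz": 0.2, "ax": 0, "ay": 0, "az": 3.9, "fingers": 6}
    - {"tx": 0, "ty": 0, "tz": 0, "ax": 0, "ay": 0, "az": 0, "fingers": 6}

```text
clock: 4.33
position: [0.4405, -0.3469, 0.204]
tcp_rot: [0.913, 0.408, -0.001, 0.003]
wrist_force: [-0.4, -1.2, 0.7]
opening: 0.691
grip_force: 0.0
```

Run:
```python
from go import *
go([(.444,-.342,.022,-41.6,6)])
```

```text
at [ 0.4405 -0.3469  0.204 ] -41.9 clock 4.33
6 rows -> (0.444, -0.342, 0.022, -41.6)
   0.1 -0.01 3.03 -0.04
   0.1 -0.01 3.03 -0.04
   0.1 -0.01 3.03 -0.04
   0.1 -0.01 3.03 -0.04
   0.1 -0.01 3.03 -0.04
   0.1 -0.01 3.03 -0.04
```

move_arm:
  plan:
    - {"tx": 0.1, "ty": 0, "tz": 3.0, "ax": 0, "ay": 0, "az": 0, "fingers": 6}
    - {"tx": 0.1, "ty": 0, "tz": 3.0, "ax": 0, "ay": 0, "az": 0, "fingers": 6}
    - {"tx": 0.1, "ty": 0, "tz": 3.0, "ax": 0, "ay": 0, "az": 0, "fingers": 6}
    - {"tx": 0.1, "ty": 0, "tz": 3.0, "ax": 0, "ay": 0, "az": 0, "fingers": 6}
    - {"tx": 0.1, "ty": 0, "tz": 3.0, "ax": 0, "ay": 0, "az": 0, "fingers": 6}
    - {"tx": 0.1, "ty": 0, "tz": 3.0, "ax": 0, "ay": 0, "az": 0, "fingers": 6}
    - {"tx": 0, "ty": 0, "tz": 0, "ax": 0, "ay": 0, "az": 0, "fingers": 6}

```text
clock: 4.92
position: [0.4438, -0.3319, 0.0188]
tcp_rot: [0.911, 0.413, -0.003, -0.004]
wrist_force: [0.2, 0.7, 0.6]
opening: 0.692
grip_force: 0.0
```

move_arm:
  force: 40
  plan:
    - {"tx": 0, "ty": 0, "tz": 0, "ax": 0, "ay": 0, "az": 0, "fingers": 1.0}
    - {"tx": 0, "ty": 0, "tz": 0, "ax": 0, "ay": 0, "az": 0, "fingers": 1.0}
    - {"tx": 0, "ty": 0, "tz": 0, "ax": 0, "ay": 0, "az": 0, "fingers": 1.0}
    - {"tx": 0, "ty": 0, "tz": 0, "ax": 0, "ay": 0, "az": 0, "fingers": 1.0}
    - {"tx": 0, "ty": 0, "tz": 0, "ax": 0, "ay": 0, "az": 0, "fingers": 1.0}
    - {"tx": 0, "ty": 0, "tz": 0, "ax": 0, "ay": 0, "az": 0, "fingers": 1.0}

```text
clock: 5.42
position: [0.4472, -0.3358, 0.0246]
tcp_rot: [0.911, 0.413, 0.001, 0.001]
wrist_force: [1.0, -1.2, 1.7]
opening: 0.321
grip_force: 0.4
```

move_arm:
  plan:
    - {"tx": 0, "ty": 0, "tz": 0, "ax": 0, "ay": 0, "az": 0, "fingers": 1.0}
    - {"tx": 0, "ty": 0, "tz": 0, "ax": 0, "ay": 0, "az": 0, "fingers": 1.0}
    - {"tx": 0, "ty": 0, "tz": 0, "ax": 0, "ay": 0, "az": 0, "fingers": 1.0}

```text
clock: 5.67
position: [0.4476, -0.3362, 0.0245]
tcp_rot: [0.911, 0.412, 0.001, 0.001]
wrist_force: [0.8, -0.5, 6.7]
opening: 0.253
grip_force: 40.0
```

Run:
```python
from go import *
print(sense()["position"],sense()["opening"],sense()["grip_force"])
x,y=L(-.118,.168);print(x,y)
go([(.446,-.337,.155,-41.6,4),(.47,-.1,.165,-94.4,9),(x,y,.165,-94.4,9)])
```

```text
[ 0.44757381 -0.33620025  0.02445536] 0.25301602131253714 39.9955796264112
0.5132552016635774 0.21006876060464993
at [ 0.4476 -0.3362  0.0245] -41.3 clock 5.67
4 rows -> (0.446, -0.337, 0.155, -41.6)
   -0.04 -0.02 -3.26 0.08
   -0.04 -0.02 -3.26 0.08
   -0.04 -0.02 -3.26 0.08
   -0.04 -0.02 -3.26 0.08
9 rows -> (0.47, -0.1, 0.165, -94.4)
   2.15 -1.55 -0.11 5.87
   1.98 -1.76 -0.11 5.87
   1.79 -1.95 -0.11 5.87
   1.58 -2.13 -0.11 5.87
   1.35 -2.28 -0.11 5.87
   1.11 -2.4 -0.11 5.87
   0.86 -2.5 -0.11 5.87
   0.6 -2.58 -0.11 5.87
   0.33 -2.63 -0.11 5.87
9 rows -> (np.float64(0.5132552016635774), np.float64(0.21006876060464993), 0.165, -94.4)
   0.21 -3.47 0.0 0.0
   0.21 -3.47 0.0 0.0
   0.21 -3.47 0.0 0.0
   0.21 -3.47 0.0 0.0
   0.21 -3.47 0.0 0.0
   0.21 -3.47 0.0 0.0
   0.21 -3.47 0.0 0.0
   0.21 -3.47 0.0 0.0
   0.21 -3.47 0.0 0.0
```

move_arm:
  plan:
    - {"tx": 0, "ty": 0, "tz": -2.0, "ax": 0, "ay": 0, "az": 0, "fingers": 1}
    - {"tx": 0, "ty": 0, "tz": -3.5, "ax": 0, "ay": 0, "az": 0, "fingers": 1}
    - {"tx": 0, "ty": 0, "tz": -3.5, "ax": 0, "ay": 0, "az": 0, "fingers": 1}
    - {"tx": 0, "ty": 0, "tz": -3.0, "ax": 0, "ay": 0, "az": 0, "fingers": 1}
    - {"tx": 0, "ty": 0, "tz": -2.0, "ax": 0, "ay": 0, "az": 0, "fingers": 1}
    - {"tx": 2.2, "ty": -1.5, "tz": 0, "ax": 0, "ay": 0, "az": 5.9, "fingers": 1}
    - {"tx": 2.0, "ty": -1.8, "tz": 0, "ax": 0, "ay": 0, "az": 5.9, "fingers": 1}
    - {"tx": 1.8, "ty": -2.0, "tz": 0, "ax": 0, "ay": 0, "az": 5.9, "fingers": 1}
    - {"tx": 1.6, "ty": -2.1, "tz": 0, "ax": 0, "ay": 0, "az": 5.9, "fingers": 1}
    - {"tx": 1.4, "ty": -2.3, "tz": 0, "ax": 0, "ay": 0, "az": 5.9, "fingers": 1}
    - {"tx": 1.1, "ty": -2.4, "tz": 0, "ax": 0, "ay": 0, "az": 5.9, "fingers": 1}
    - {"tx": 0.9, "ty": -2.5, "tz": 0, "ax": 0, "ay": 0, "az": 5.9, "fingers": 1}
    - {"tx": 0.6, "ty": -2.6, "tz": 0, "ax": 0, "ay": 0, "az": 5.9, "fingers": 1}
    - {"tx": 0.3, "ty": -2.6, "tz": 0, "ax": 0, "ay": 0, "az": 5.9, "fingers": 1}

```text
clock: 6.83
position: [0.4694, -0.0954, 0.1629]
tcp_rot: [0.999, -0.041, -0.001, -0.0]
wrist_force: [0.2, -0.6, -0.8]
opening: 0.251
grip_force: 40.0
```

move_arm:
  plan:
    - {"tx": 0.2, "ty": -3.5, "tz": 0, "ax": 0, "ay": 0, "az": 0, "fingers": 1}
    - {"tx": 0.2, "ty": -3.5, "tz": 0, "ax": 0, "ay": 0, "az": 0, "fingers": 1}
    - {"tx": 0.2, "ty": -3.5, "tz": 0, "ax": 0, "ay": 0, "az": 0, "fingers": 1}
    - {"tx": 0.2, "ty": -3.5, "tz": 0, "ax": 0, "ay": 0, "az": 0, "fingers": 1}
    - {"tx": 0.2, "ty": -3.5, "tz": 0, "ax": 0, "ay": 0, "az": 0, "fingers": 1}
    - {"tx": 0.2, "ty": -3.5, "tz": 0, "ax": 0, "ay": 0, "az": 0, "fingers": 1}
    - {"tx": 0.2, "ty": -3.5, "tz": 0, "ax": 0, "ay": 0, "az": 0, "fingers": 1}
    - {"tx": 0.2, "ty": -3.5, "tz": 0, "ax": 0, "ay": 0, "az": 0, "fingers": 1}
    - {"tx": 0.2, "ty": -3.4, "tz": 0, "ax": 0, "ay": 0, "az": 0, "fingers": 1}
    - {"tx": 0, "ty": 0, "tz": 0, "ax": 0, "ay": 0, "az": 0, "fingers": 1}
    - {"tx": 0, "ty": 0, "tz": 0, "ax": 0, "ay": 0, "az": 0, "fingers": 1}

```text
clock: 7.75
position: [0.5113, 0.2168, 0.1624]
tcp_rot: [0.999, -0.036, -0.001, 0.001]
wrist_force: [0.2, -1.5, -1.4]
opening: 0.25
grip_force: 40.0
```

Run:
```python
from go import *
s=sense();print(s["position"],s["grip_force"])
x,y=L(-.118,.168)
go([(x,y,.09,-94.4,4)])
p=vision.capture("side");cv2.imwrite("pics/side1.png",cv2.resize(cv2.cvtColor(p["color"],4)[150:330,180:380],None,fx=3,fy=3))
C=cloud(p);h=cv2.cvtColor(p["color"],cv2.COLOR_RGB2HSV)
m=(C[...,2]>.13)&(C[...,2]<.215)&(abs(C[...,0]-.51)<.12)&(abs(C[...,1]-.21)<.07)&(h[...,0]<18)&(h[...,1]>110)
P=C[m];print(m.sum());
if m.sum(): print(P.min(0),P.max(0)); d=(P[:,:2]-LO)@np.array([c,s_]);print("lx",np.percentile(d,[1,99]))
```

```text
[0.51131321 0.21683886 0.16235815] 39.994642501696944
at [0.5113 0.2168 0.1624] -94.1 clock 7.75
4 rows -> (np.float64(0.5132552016635774), np.float64(0.21006876060464993), 0.09, -94.4)
   0.06 0.17 1.81 0.08
   0.06 0.17 1.81 0.08
   0.06 0.17 1.81 0.08
   0.06 0.17 1.81 0.08
727
[0.4311891  0.14025086 0.1311184 ] [0.62999062 0.24393208 0.19427002]
lx [-1.99808179e-01 -1.32115940e-04]
```

View pics/side1.png

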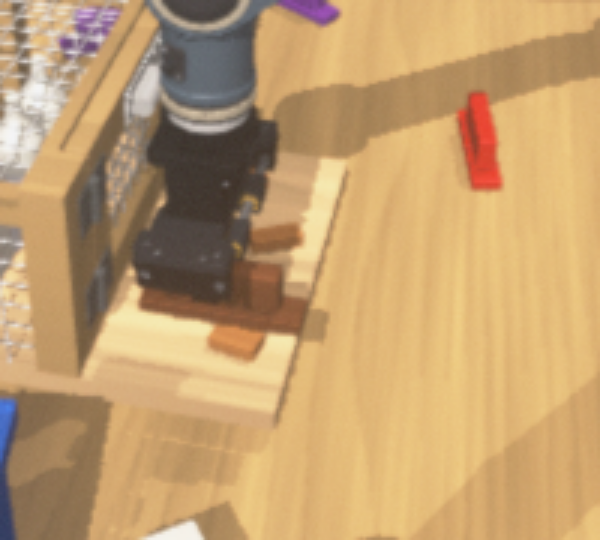

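Run:
```python
from go import *
x,y=L(-.114,.17);x2,y2=L(-.114,-.215)
go([(x,y,.162,-94.4,1),(x,y,.067,-94.4,4),(x2,y2,.067,-94.4,20)])
```

```text
at [0.5115 0.2146 0.1626] -94.3 clock 7.8
1 rows -> (np.float64(0.5173970287301708), np.float64(0.211755552989751), 0.162, -94.4)
   0.61 0.24 0.06 0.11
4 rows -> (np.float64(0.5173970287301708), np.float64(0.211755552989751), 0.067, -94.4)
   0.0 0.0 2.38 -0.0
   0.0 0.0 2.38 -0.0
   0.0 0.0 2.38 -0.0
   0.0 0.0 2.38 -0.0
20 rows -> (np.float64(0.48781970031910893), np.float64(-0.1721066379643259), 0.067, -94.4)
   -0.0 1.92 0.0 -0.0
   -0.0 1.92 0.0 -0.0
   -0.0 1.92 0.0 -0.0
   -0.0 1.92 0.0 -0.0
   -0.0 1.92 0.0 -0.0
   -0.0 1.92 0.0 -0.0
   -0.0 1.92 0.0 -0.0
   -0.0 1.92 0.0 -0.0
   -0.0 1.92 0.0 -0.0
   -0.0 1.92 0.0 -0.0
   -0.0 1.92 0.0 -0.0
   -0.0 1.92 0.0 -0.0
   -0.0 1.92 0.0 -0.0
   -0.0 1.92 0.0 -0.0
   -0.0 1.92 0.0 -0.0
   -0.0 1.92 0.0 -0.0
   -0.0 1.92 0.0 -0.0
   -0.0 1.92 0.0 -0.0
   -0.0 1.92 0.0 -0.0
   -0.0 1.92 0.0 -0.0
```

move_arm:
  plan:
    - {"tx": 0.6, "ty": 0.2, "tz": 0, "ax": 0, "ay": 0, "az": 0, "fingers": 1}
    - {"tx": 0, "ty": 0, "tz": 2.4, "ax": 0, "ay": 0, "az": 0, "fingers": 1}
    - {"tx": 0, "ty": 0, "tz": 2.4, "ax": 0, "ay": 0, "az": 0, "fingers": 1}
    - {"tx": 0, "ty": 0, "tz": 2.2, "ax": 0, "ay": 0, "az": 0, "fingers": 1}
    - {"tx": 0, "ty": 0, "tz": 1.4, "ax": 0, "ay": 0, "az": 0, "fingers": 1}
    - {"tx": 0, "ty": 0, "tz": 0.7, "ax": 0, "ay": 0, "az": 0, "fingers": 1}
    - {"tx": 0, "ty": 0, "tz": 0.3, "ax": 0, "ay": 0, "az": 0, "fingers": 1}
    - {"tx": 0, "ty": 0, "tz": 0, "ax": 0, "ay": 0, "az": 0, "fingers": 1}
    - {"tx": 0, "ty": 0, "tz": 0, "ax": 0, "ay": 0, "az": 0, "fingers": 1}

```text
clock: 8.55
position: [0.5192, 0.212, 0.0704]
tcp_rot: [0.999, -0.038, 0.001, -0.0]
wrist_force: [0.6, -0.6, -1.5]
opening: 0.247
grip_force: 40.0
```

move_arm:
  plan:
    - {"tx": 0, "ty": 0.8, "tz": 0.3, "ax": 0, "ay": 0, "az": 0, "fingers": 1}
    - {"tx": 0, "ty": 1.6, "tz": 0, "ax": 0, "ay": 0, "az": 0, "fingers": 1}
    - {"tx": 0, "ty": 1.9, "tz": 0, "ax": 0, "ay": 0, "az": 0, "fingers": 1}
    - {"tx": 0, "ty": 1.9, "tz": 0, "ax": 0, "ay": 0, "az": 0, "fingers": 1}
    - {"tx": 0, "ty": 1.9, "tz": 0, "ax": 0, "ay": 0, "az": 0, "fingers": 1}
    - {"tx": 0, "ty": 1.9, "tz": 0, "ax": 0, "ay": 0, "az": 0, "fingers": 1}
    - {"tx": 0, "ty": 1.9, "tz": 0, "ax": 0, "ay": 0, "az": 0, "fingers": 1}
    - {"tx": 0, "ty": 1.9, "tz": 0, "ax": 0, "ay": 0, "az": 0, "fingers": 1}
    - {"tx": 0, "ty": 1.9, "tz": 0, "ax": 0, "ay": 0, "az": 0, "fingers": 1}
    - {"tx": 0, "ty": 1.9, "tz": 0, "ax": 0, "ay": 0, "az": 0, "fingers": 1}
    - {"tx": 0, "ty": 1.9, "tz": 0, "ax": 0, "ay": 0, "az": 0, "fingers": 1}

```text
clock: 9.47
position: [0.5037, 0.0166, 0.0673]
tcp_rot: [0.999, -0.038, 0.001, -0.0]
wrist_force: [0.1, 0.3, -1.0]
opening: 0.248
grip_force: 40.0
```

Run:
```python
from go import *
s=sense();print(s["position"],s["wrist_force"],s["clock"])
ps=[]
for k in("side","top"):
    p=vision.capture(k);ps.append(cv2.resize(cv2.cvtColor(p["color"],4)[130:300,180:330],None,fx=2.6,fy=2.6))
cv2.imwrite("pics/mid.png",np.hstack(ps))
```

```text
[0.50368982 0.01656107 0.06731076] [ 0.09965093  0.2832904  -1.02950084] 9.4667
```

View pics/mid.png

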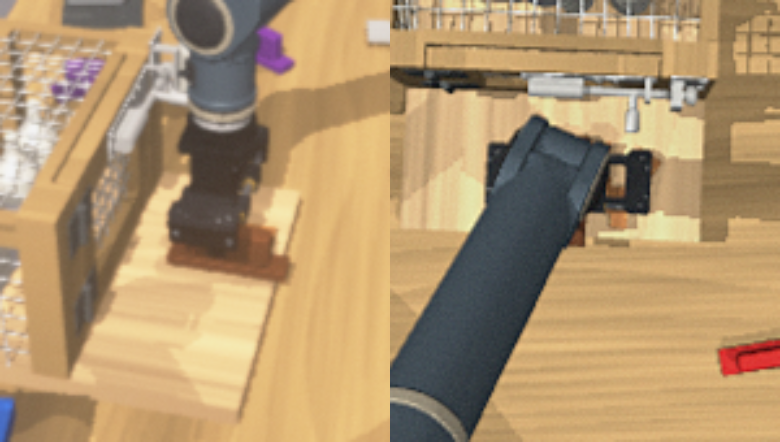

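The sweep is working: the hinge half of the shelf is clear behind the block, and the remaining chips are ahead of it. The knob clears the gripper body by about 15 mm, so I'm carrying on over the end.

move_arm:
  plan:
    - {"tx": 0, "ty": 1.5, "tz": 0, "ax": 0, "ay": 0, "az": 0, "fingers": 1}
    - {"tx": 0, "ty": 1.8, "tz": 0, "ax": 0, "ay": 0, "az": 0, "fingers": 1}
    - {"tx": 0, "ty": 1.8, "tz": 0, "ax": 0, "ay": 0, "az": 0, "fingers": 1}
    - {"tx": 0, "ty": 1.8, "tz": 0, "ax": 0, "ay": 0, "az": 0, "fingers": 1}
    - {"tx": 0, "ty": 1.8, "tz": 0, "ax": 0, "ay": 0, "az": 0, "fingers": 1}
    - {"tx": 0, "ty": 1.8, "tz": 0, "ax": 0, "ay": 0, "az": 0, "fingers": 1}
    - {"tx": 0, "ty": 1.8, "tz": 0, "ax": 0, "ay": 0, "az": 0, "fingers": 1}
    - {"tx": 0, "ty": 1.8, "tz": 0, "ax": 0, "ay": 0, "az": 0, "fingers": 1}
    - {"tx": 0, "ty": 1.8, "tz": 0, "ax": 0, "ay": 0, "az": 0, "fingers": 1}
    - {"tx": 0, "ty": 1.8, "tz": 0, "ax": 0, "ay": 0, "az": 0, "fingers": 1}
    - {"tx": 0, "ty": 1.5, "tz": 0, "ax": 0, "ay": 0, "az": 0, "fingers": 1}
    - {"tx": 0, "ty": 0.6, "tz": 0, "ax": 0, "ay": 0, "az": 0, "fingers": 1}
    - {"tx": 0, "ty": 0, "tz": 0, "ax": 0, "ay": 0, "az": 0, "fingers": 1}

```text
clock: 10.65
position: [0.4888, -0.1829, 0.0687]
tcp_rot: [0.999, -0.04, 0.002, 0.001]
wrist_force: [-4.5, -0.1, 12.9]
opening: 0.25
grip_force: 40.0
```

Run:
```python
from go import *
s=sense();print(s["position"],s["wrist_force"],s["clock"])
ps=[]
for k in("side","top"):
    p=vision.capture(k);ps.append(cv2.resize(cv2.cvtColor(p["color"],4)[130:300,180:330],None,fx=2.6,fy=2.6))
cv2.imwrite("pics/end.png",np.hstack(ps))
```

```text
[ 0.48877548 -0.18294224  0.06871096] [-4.49101539 -0.08612548 12.88469472] 10.65
```

View pics/end.png

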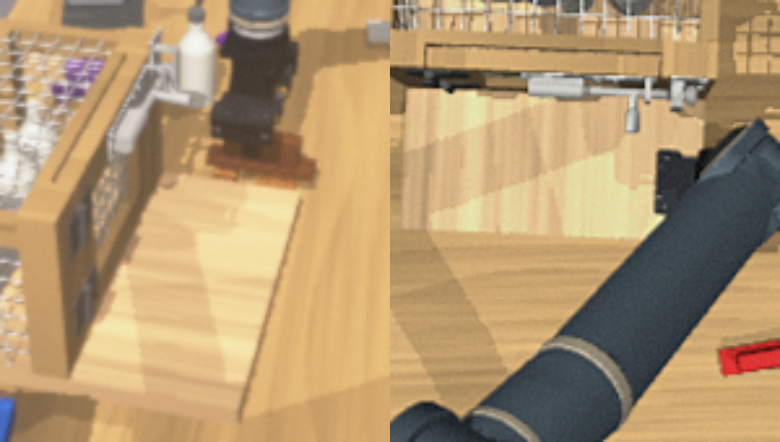

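The shelf looks empty in both views. Something presses up on the block with 13 N, probably a chip below the end of the shelf, so I'm lifting and going back to the block's old place.

Run:
```python
from go import *
go([(.489,-.183,.15,-94.4,4),(.446,-.345,.15,-41.6,9)])
```

```text
at [ 0.489  -0.1817  0.0687] -94.5 clock 10.75
4 rows -> (0.489, -0.183, 0.15, -94.4)
   0.0 0.03 -2.03 -0.02
   0.0 0.03 -2.03 -0.02
   0.0 0.03 -2.03 -0.02
   0.0 0.03 -2.03 -0.02
9 rows -> (0.446, -0.345, 0.15, -41.6)
   -0.34 1.83 -0.0 -5.87
   -0.52 1.79 -0.0 -5.87
   -0.7 1.72 -0.0 -5.87
   -0.88 1.64 -0.0 -5.87
   -1.04 1.55 -0.0 -5.87
   -1.19 1.43 -0.0 -5.87
   -1.33 1.3 -0.0 -5.87
   -1.46 1.16 -0.0 -5.87
   -1.57 1.0 -0.0 -5.87
```

move_arm:
  plan:
    - {"tx": 0, "ty": 0, "tz": -1.5, "ax": 0, "ay": 0, "az": 0, "fingers": 1}
    - {"tx": 0, "ty": 0, "tz": -2.2, "ax": 0, "ay": 0, "az": 0, "fingers": 1}
    - {"tx": 0, "ty": 0, "tz": -2.2, "ax": 0, "ay": 0, "az": 0, "fingers": 1}
    - {"tx": 0, "ty": 0, "tz": -2.2, "ax": 0, "ay": 0, "az": 0, "fingers": 1}
    - {"tx": -0.3, "ty": 1.8, "tz": 0, "ax": 0, "ay": 0, "az": -5.9, "fingers": 1}
    - {"tx": -0.5, "ty": 1.8, "tz": 0, "ax": 0, "ay": 0, "az": -5.9, "fingers": 1}
    - {"tx": -0.7, "ty": 1.7, "tz": 0, "ax": 0, "ay": 0, "az": -5.9, "fingers": 1}
    - {"tx": -0.9, "ty": 1.6, "tz": 0, "ax": 0, "ay": 0, "az": -5.9, "fingers": 1}
    - {"tx": -1.0, "ty": 1.6, "tz": 0, "ax": 0, "ay": 0, "az": -5.9, "fingers": 1}
    - {"tx": -1.2, "ty": 1.4, "tz": 0, "ax": 0, "ay": 0, "az": -5.9, "fingers": 1}
    - {"tx": -1.3, "ty": 1.3, "tz": 0, "ax": 0, "ay": 0, "az": -5.9, "fingers": 1}
    - {"tx": -1.5, "ty": 1.2, "tz": 0, "ax": 0, "ay": 0, "az": -5.9, "fingers": 1}
    - {"tx": -1.6, "ty": 1.0, "tz": 0, "ax": 0, "ay": 0, "az": -5.9, "fingers": 1}
    - {"tx": 0, "ty": 0, "tz": 0, "ax": 0, "ay": 0, "az": 0, "fingers": 1}

```text
clock: 11.92
position: [0.4448, -0.346, 0.1486]
tcp_rot: [0.911, 0.411, -0.0, 0.002]
wrist_force: [-0.3, -1.1, -0.7]
opening: 0.254
grip_force: 40.0
```

Run:
```python
from go import *
s=sense();print(s["position"],s["wrist_force"],s["clock"])
ps=[]
for k in("side","top"):
    p=vision.capture(k);C=cloud(p);h=cv2.cvtColor(p["color"],cv2.COLOR_RGB2HSV)
    w=((300,450,120,200) if k=="top" else (240,330,150,220))
    m=(h[...,0]<16)&(h[...,1]>130)&(h[...,2]>110)&(C[...,0]>.3)&(C[...,0]<.65)&(C[...,1]<.3)&(C[...,1]>-.45)&(C[...,2]<.075)
    n,l,st,ce=cv2.connectedComponentsWithStats(m.astype(np.uint8))
    for i in range(1,n):
        if st[i,4]>12: print(k,st[i,4],np.round(ce[i]),np.round(C[l==i].mean(0),3),np.round(C[l==i][:,2].max(),3))
    a=cv2.cvtColor(p["color"],4)
    a=a[110:280,220:370] if k=="side" else a[140:310,260:410]
    ps.append(cv2.resize(a,None,fx=2.6,fy=2.6))
cv2.imwrite("pics/lift.png",np.hstack(ps))
go([(.446,-.345,.026,-41.6,6)])
```

```text
[ 0.44479481 -0.34601138  0.14857725] [-0.29609516 -1.13789371 -0.65972274] 11.9167
side 18 [333. 191.] [ 0.303 -0.287  0.003] 0.014
side 173 [283. 195.] [ 0.472 -0.214  0.014] 0.026
side 68 [267. 195.] [ 0.526 -0.202  0.016] 0.024
top 141 [312. 192.] [ 0.524 -0.194  0.019] 0.027
top 117 [326. 206.] [ 0.476 -0.238  0.016] 0.024
top 78 [311. 211.] [ 0.459 -0.19   0.021] 0.033
at [ 0.4462 -0.3421  0.1478] -41.4 clock 12.02
6 rows -> (0.446, -0.345, 0.026, -41.6)
   -0.04 0.03 2.03 0.03
   -0.04 0.03 2.03 0.03
   -0.04 0.03 2.03 0.03
   -0.04 0.03 2.03 0.03
   -0.04 0.03 2.03 0.03
   -0.04 0.03 2.03 0.03
```

View pics/lift.png

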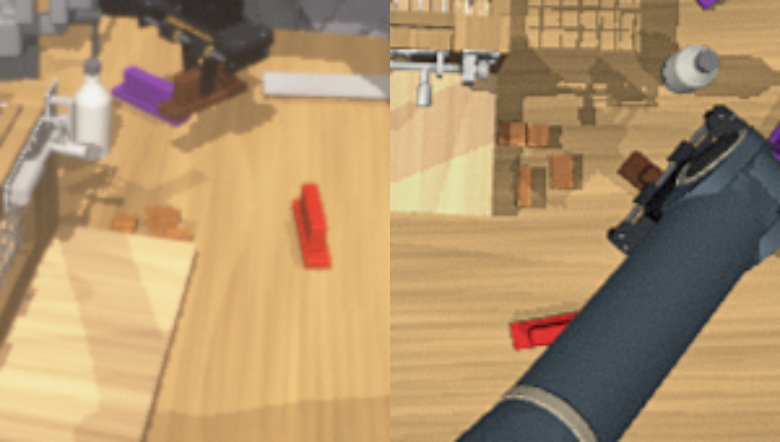

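Both views show all four chips on the bench beyond the end of the shelf. In the lift picture they sit at about (515,133), (538,133), (565,172) and (530,185). I'll set the block down about 2 cm further away from them.

move_arm:
  plan:
    - {"tx": -1.3, "ty": 1.4, "tz": 2.0, "ax": 0, "ay": 0, "az": 0, "fingers": 1}
    - {"tx": 0, "ty": 0, "tz": 3.0, "ax": 0, "ay": 0, "az": 0, "fingers": 1}
    - {"tx": 0, "ty": 0, "tz": 3.0, "ax": 0, "ay": 0, "az": 0, "fingers": 1}
    - {"tx": 0, "ty": 0, "tz": 2.2, "ax": 0, "ay": 0, "az": 0, "fingers": 1}
    - {"tx": 0, "ty": 0, "tz": 1.0, "ax": 0, "ay": 0, "az": 0, "fingers": 1}
    - {"tx": 0, "ty": 0, "tz": 0.6, "ax": 0, "ay": 0, "az": 0, "fingers": 1}
    - {"tx": 0, "ty": 0, "tz": 0.4, "ax": 0, "ay": 0, "az": 0, "fingers": 1}
    - {"tx": 0, "ty": 0, "tz": 0, "ax": 0, "ay": 0, "az": 0, "fingers": 1}
    - {"tx": 0, "ty": 0, "tz": 0, "ax": 0, "ay": 0, "az": 0, "fingers": 1}

```text
clock: 12.77
position: [0.4493, -0.3611, 0.0266]
tcp_rot: [0.911, 0.413, 0.001, 0.001]
wrist_force: [0.6, -1.0, -1.1]
opening: 0.252
grip_force: 40.0
```

move_arm:
  plan:
    - {"tx": 0, "ty": 0, "tz": 0.2, "ax": 0, "ay": 0, "az": 0, "fingers": 1}
    - {"tx": 0, "ty": 0, "tz": 0, "ax": 0, "ay": 0, "az": 0, "fingers": 1}
    - {"tx": 0, "ty": 0, "tz": 0, "ax": 0, "ay": 0, "az": 0, "fingers": 5.5}
    - {"tx": 0, "ty": 0, "tz": 0, "ax": 0, "ay": 0, "az": 0, "fingers": 5.5}
    - {"tx": 0, "ty": 0, "tz": 0, "ax": 0, "ay": 0, "az": 0, "fingers": 5.5}
    - {"tx": 0, "ty": 0, "tz": 0, "ax": 0, "ay": 0, "az": 0, "fingers": 5.5}
    - {"tx": 0, "ty": 0, "tz": -0.5, "ax": 0, "ay": 0, "az": 0, "fingers": 5.5}
    - {"tx": 0, "ty": 0, "tz": -2.0, "ax": 0, "ay": 0, "az": 0, "fingers": 5.5}
    - {"tx": 0, "ty": 0, "tz": -4.0, "ax": 0, "ay": 0, "az": 0, "fingers": 5.5}
    - {"tx": 0, "ty": 0, "tz": -4.1, "ax": 0, "ay": 0, "az": 0, "fingers": 5.5}
    - {"tx": 0, "ty": 0, "tz": -4.1, "ax": 0, "ay": 0, "az": 0, "fingers": 5.5}
    - {"tx": 0, "ty": 0, "tz": -4.1, "ax": 0, "ay": 0, "az": 0, "fingers": 5.5}
    - {"tx": 0, "ty": 0, "tz": -4.1, "ax": 0, "ay": 0, "az": 0, "fingers": 5.5}
    - {"tx": 0, "ty": 0, "tz": -4.1, "ax": 0, "ay": 0, "az": 0, "fingers": 5.5}

```text
clock: 13.93
position: [0.4476, -0.3606, 0.2959]
tcp_rot: [0.911, 0.412, 0.0, -0.0]
wrist_force: [1.5, -1.5, -0.0]
opening: 0.632
grip_force: 0.0
```

Run:
```python
from m import *
from go import *
s=sense();print(s["position"],s["opening"],s["clock"])
p=vision.capture("top");C,m=near(p,.228,.26,(.5,-.2),(.7,.3))
for nm in("bolt_knob","bolt_head","gate_edge"):
    for r in spotter.landmark_of(p,nm)[:2]:
        z={"bolt_knob":.215,"bolt_head":.215,"gate_edge":.248}[nm]
        print(nm,r["confidence"],ray(p,r["point"],z=z))
C=cloud(p);m=(C[...,2]>.2)&(C[...,2]<.235)
d=C[...,:2]-LO;lx=d@np.array([c,s_]);ly=d@np.array([-s_,c])
k=m&(lx<-.036)&(lx>-.08)&(abs(ly+.1)<.05)
print("knob lx",lx[k].min(),lx[k].max(),"ly",np.percentile(ly[k],[2,50,98]),"z",np.percentile(C[k][:,2],[50,95]),k.sum())
q=vision.capture("side")
for r in spotter.landmark_of(q,"bolt_knob")[:2]: print("side knob",r["confidence"],ray(q,r["point"],z=.215))
x,y=L(-.048,-.103);print("model",x,y)
h=cv2.cvtColor(p["color"],cv2.COLOR_RGB2HSV)
e=(lx>-.18)&(lx<-.04)&(abs(ly)<.18)&(C[...,2]>.048)&(C[...,2]<.08)&(h[...,0]<16)&(h[...,1]>125);print("left on shelf px",e.sum())
go([(x-.04,y-.0,.33,-94.4,11),(x,y,.29,-94.4,2)])
```

```text
[ 0.4476 -0.3606  0.2959] 0.6324874452901545 13.9333
bolt_knob 0.69 [ 0.5623 -0.0581  0.215 ]
bolt_head 0.79 [ 0.5961 -0.1299  0.215 ]
gate_edge 0.75 [ 0.6065 -0.0916  0.248 ]
knob lx -0.05998780667268982 -0.03620213208909479 ly [-0.1086 -0.1011 -0.0936] z [0.2212 0.2249] 52
side knob 0.52 [ 0.5705 -0.052   0.215 ]
side knob 0.3 [ 0.5864 -0.1056  0.215 ]
model 0.5622289610593895 -0.06550803611568556
left on shelf px 0
at [ 0.4477 -0.36    0.2923] -41.3 clock 14.23
11 rows -> (np.float64(0.5222289610593894), np.float64(-0.06550803611568556), 0.33, -94.4)
   2.46 -1.26 -0.34 4.83
   2.34 -1.46 -0.34 4.83
   2.21 -1.65 -0.34 4.83
   2.07 -1.83 -0.34 4.83
   1.9 -2.0 -0.34 4.83
   1.73 -2.15 -0.34 4.83
   1.54 -2.29 -0.34 4.83
   1.34 -2.41 -0.34 4.83
   1.14 -2.52 -0.34 4.83
   0.92 -2.6 -0.34 4.83
   0.7 -2.67 -0.34 4.83
2 rows -> (np.float64(0.5622289610593895), np.float64(-0.06550803611568556), 0.29, -94.4)
   1.99 -0.15 2.0 -0.0
   1.99 -0.15 2.0 -0.0
```

move_arm:
  plan:
    - {"tx": 2.5, "ty": -1.3, "tz": -0.3, "ax": 0, "ay": 0, "az": 4.8, "fingers": 5.5}
    - {"tx": 2.3, "ty": -1.5, "tz": -0.3, "ax": 0, "ay": 0, "az": 4.8, "fingers": 5.5}
    - {"tx": 2.2, "ty": -1.6, "tz": -0.3, "ax": 0, "ay": 0, "az": 4.8, "fingers": 5.5}
    - {"tx": 2.1, "ty": -1.8, "tz": -0.3, "ax": 0, "ay": 0, "az": 4.8, "fingers": 5.5}
    - {"tx": 1.9, "ty": -2.0, "tz": -0.3, "ax": 0, "ay": 0, "az": 4.8, "fingers": 5.5}
    - {"tx": 1.7, "ty": -2.2, "tz": -0.3, "ax": 0, "ay": 0, "az": 4.8, "fingers": 5.5}
    - {"tx": 1.5, "ty": -2.3, "tz": -0.3, "ax": 0, "ay": 0, "az": 4.8, "fingers": 5.5}
    - {"tx": 1.3, "ty": -2.4, "tz": -0.3, "ax": 0, "ay": 0, "az": 4.8, "fingers": 5.5}
    - {"tx": 1.1, "ty": -2.5, "tz": -0.3, "ax": 0, "ay": 0, "az": 4.8, "fingers": 5.5}
    - {"tx": 0.9, "ty": -2.6, "tz": -0.3, "ax": 0, "ay": 0, "az": 4.8, "fingers": 5.5}
    - {"tx": 0.7, "ty": -2.7, "tz": -0.3, "ax": 0, "ay": 0, "az": 5.0, "fingers": 5.5}
    - {"tx": 1.5, "ty": 0, "tz": 0, "ax": 0, "ay": 0, "az": 0, "fingers": 5.5}
    - {"tx": 1.5, "ty": 0, "tz": 0, "ax": 0, "ay": 0, "az": 0, "fingers": 5.5}
    - {"tx": 0, "ty": 0, "tz": 0, "ax": 0, "ay": 0, "az": 0, "fingers": 5.5}
    - {"tx": 0, "ty": 0, "tz": 0, "ax": 0, "ay": 0, "az": 0, "fingers": 5.5}

```text
clock: 15.48
position: [0.5496, -0.0682, 0.3246]
tcp_rot: [0.999, -0.037, -0.002, 0.001]
wrist_force: [-0.1, -0.5, 0.2]
opening: 0.629
grip_force: 0.0
```

Run:
```python
from go import *
for i in range(3): vision.capture("side"); print(sense()["position"])
x,y=L(-.048,-.101)
go([(x,y,.32,-94.4,1),(x,y,.197,-94.4,5)])
```

```text
[ 0.5491876  -0.06859953  0.32498916]
[ 0.54912004 -0.0687909   0.32542754]
[ 0.54921366 -0.06882589  0.32578469]
at [ 0.5492 -0.0688  0.3258] -94.3 clock 15.63
1 rows -> (np.float64(0.5623826095186677), np.float64(-0.06351394681202803), 0.32, -94.4)
   1.27 -0.63 0.58 0.06
5 rows -> (np.float64(0.5623826095186677), np.float64(-0.06351394681202803), 0.197, -94.4)
   0.0 0.0 2.46 -0.0
   0.0 0.0 2.46 -0.0
   0.0 0.0 2.46 -0.0
   0.0 0.0 2.46 -0.0
   0.0 0.0 2.46 -0.0
```

move_arm:
  force: 30
  plan:
    - {"tx": 1.3, "ty": -0.6, "tz": 0, "ax": 0, "ay": 0, "az": 0, "fingers": 5.5}
    - {"tx": 0, "ty": 0, "tz": 2.5, "ax": 0, "ay": 0, "az": 0, "fingers": 5.5}
    - {"tx": 0, "ty": 0, "tz": 3.0, "ax": 0, "ay": 0, "az": 0, "fingers": 5.5}
    - {"tx": 0, "ty": 0, "tz": 2.5, "ax": 0, "ay": 0, "az": 0, "fingers": 5.5}
    - {"tx": 0, "ty": 0, "tz": 0, "ax": 0, "ay": 0, "az": 0, "fingers": 5.5}
    - {"tx": 0, "ty": 0, "tz": 0, "ax": 0, "ay": 0, "az": 0, "fingers": 5.5}
    - {"tx": 0, "ty": 0, "tz": 0, "ax": 0, "ay": 0, "az": 0, "fingers": 5.5}

```text
clock: 16.22
position: [0.5643, -0.0638, 0.2481]
tcp_rot: [0.999, -0.038, 0.001, -0.0]
wrist_force: [0.6, -0.4, 0.7]
opening: 0.627
grip_force: 0.0
```

Run:
```python
from go import *
x,y=L(-.048,-.101)
go([(x,y,.197,-94.4,4)])
p=vision.capture("side");a=cv2.resize(cv2.cvtColor(p["color"],4)[110:210,190:310],None,fx=5,fy=5,interpolation=2);cv2.imwrite("pics/knob.png",a)
```

```text
at [ 0.5643 -0.0638  0.2481] -94.3 clock 16.22
4 rows -> (np.float64(0.5623826095186677), np.float64(-0.06351394681202803), 0.197, -94.4)
   -0.05 -0.0 1.28 0.02
   -0.05 -0.0 1.28 0.02
   -0.05 -0.0 1.28 0.02
   -0.05 -0.0 1.28 0.02
```

View pics/knob.png

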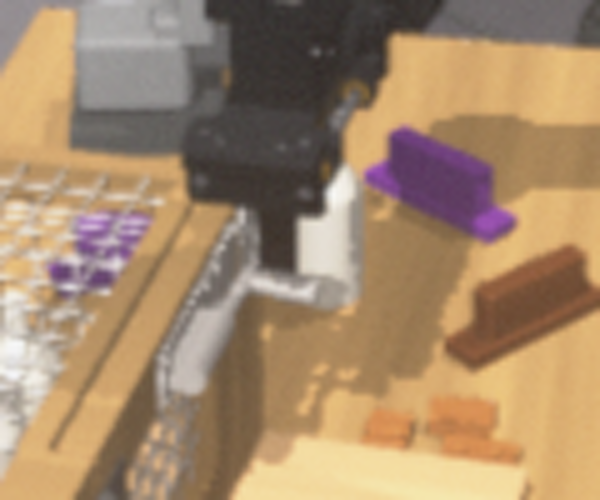

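The open fingers straddle the knob, with the finger tip at crop (278,270) and the knob running from (260,280) to (335,290). The wooden block stands on the bench and the chips are on the bench. Descending and pinching.

move_arm:
  force: 30
  plan:
    - {"tx": -0.3, "ty": 0, "tz": 1.2, "ax": 0, "ay": 0, "az": 0, "fingers": 5.5}
    - {"tx": 0, "ty": 0, "tz": 1.4, "ax": 0, "ay": 0, "az": 0, "fingers": 5.5}
    - {"tx": 0, "ty": 0, "tz": 1.4, "ax": 0, "ay": 0, "az": 0, "fingers": 5.5}
    - {"tx": 0, "ty": 0, "tz": 1.0, "ax": 0, "ay": 0, "az": 0, "fingers": 5.5}
    - {"tx": 0, "ty": 0, "tz": 0, "ax": 0, "ay": 0, "az": 0, "fingers": 4}
    - {"tx": 0, "ty": 0, "tz": 0, "ax": 0, "ay": 0, "az": 0, "fingers": 3}

```text
clock: 16.77
position: [0.5612, -0.0632, 0.1973]
tcp_rot: [0.999, -0.037, 0.001, -0.0]
wrist_force: [0.3, 0.1, 0.6]
opening: 0.554
grip_force: 0.0
```

move_arm:
  force: 30
  plan:
    - {"tx": 0, "ty": 0, "tz": 0, "ax": 0, "ay": 0, "az": 0, "fingers": 0.5}
    - {"tx": 0, "ty": 0, "tz": 0, "ax": 0, "ay": 0, "az": 0, "fingers": 0.5}
    - {"tx": 0, "ty": 0, "tz": 0, "ax": 0, "ay": 0, "az": 0, "fingers": 0.5}
    - {"tx": 0, "ty": 0, "tz": 0, "ax": 0, "ay": 0, "az": 0, "fingers": 0.5}
    - {"tx": 0, "ty": 0, "tz": 0, "ax": 0, "ay": 0, "az": 0, "fingers": 0.5}

```text
clock: 17.18
position: [0.5609, -0.063, 0.1968]
tcp_rot: [0.999, -0.037, 0.0, -0.0]
wrist_force: [-0.4, 0.8, 0.1]
opening: 0.19
grip_force: 0.0
```

move_arm:
  force: 30
  plan:
    - {"tx": 0, "ty": 0, "tz": 0, "ax": 0, "ay": 0, "az": 0, "fingers": 0.5}
    - {"tx": 0, "ty": 0, "tz": 0, "ax": 0, "ay": 0, "az": 0, "fingers": 0.5}
    - {"tx": 0, "ty": 0, "tz": -0.2, "ax": 0, "ay": 0, "az": 0, "fingers": 0.5}
    - {"tx": 0, "ty": 0, "tz": -0.2, "ax": 0, "ay": 0, "az": 0, "fingers": 0.5}
    - {"tx": 0, "ty": 0, "tz": -0.2, "ax": 0, "ay": 0, "az": 0, "fingers": 0.5}
    - {"tx": 0, "ty": 0, "tz": -0.2, "ax": 0, "ay": 0, "az": 0, "fingers": 0.5}
    - {"tx": 0, "ty": 0, "tz": 0, "ax": 0, "ay": 0, "az": 0, "fingers": 0.5}
    - {"tx": 0, "ty": 0, "tz": 0, "ax": 0, "ay": 0, "az": 0, "fingers": 0.5}

```text
clock: 17.85
position: [0.5604, -0.0633, 0.2044]
tcp_rot: [0.999, -0.037, -0.0, 0.0]
wrist_force: [0.9, -0.6, -4.5]
opening: 0.172
grip_force: 30.0
```

move_arm:
  plan:
    - {"tx": 0, "ty": -0.4, "tz": 0, "ax": 0, "ay": 0, "az": 0, "fingers": 0.5}
    - {"tx": 0, "ty": -0.5, "tz": 0, "ax": 0, "ay": 0, "az": 0, "fingers": 0.5}
    - {"tx": 0, "ty": -0.5, "tz": 0, "ax": 0, "ay": 0, "az": 0, "fingers": 0.5}
    - {"tx": 0, "ty": -0.5, "tz": 0, "ax": 0, "ay": 0, "az": 0, "fingers": 0.5}
    - {"tx": 0, "ty": 0, "tz": 0, "ax": 0, "ay": 0, "az": 0, "fingers": 0.5}

```text
clock: 18.27
position: [0.5622, -0.0421, 0.2043]
tcp_rot: [0.999, -0.036, -0.0, -0.001]
wrist_force: [1.6, 0.8, -4.6]
opening: 0.17
grip_force: 30.0
```

move_arm:
  plan:
    - {"tx": 0, "ty": -0.5, "tz": 0, "ax": 0, "ay": 0, "az": 0, "fingers": 0.5}
    - {"tx": 0, "ty": -0.5, "tz": 0, "ax": 0, "ay": 0, "az": 0, "fingers": 0.5}
    - {"tx": 0, "ty": -0.5, "tz": 0, "ax": 0, "ay": 0, "az": 0, "fingers": 0.5}
    - {"tx": 0, "ty": -0.3, "tz": 0, "ax": 0, "ay": 0, "az": 0, "fingers": 0.5}
    - {"tx": 0, "ty": 0, "tz": 0, "ax": 0, "ay": 0, "az": 0, "fingers": 0.5}
    - {"tx": 0, "ty": 0, "tz": 0, "ax": 0, "ay": 0, "az": 0, "fingers": 0.5}

```text
clock: 18.77
position: [0.5636, -0.0247, 0.2044]
tcp_rot: [0.999, -0.037, 0.0, -0.001]
wrist_force: [1.3, 2.4, -4.8]
opening: 0.175
grip_force: 30.0
```

Run:
```python
from go import *
s=sense();print(s["position"],s["wrist_force"],s["opening"])
P=s["position"][:2]-LO;print("lx,ly",P@[c,s_],P@[-s_,c])
p=vision.capture("top")
for n in("bolt_head","keeper_lip","bolt_knob"):
    for r in spotter.landmark_of(p,n)[:2]:
        w=ray(p,r["point"],z=.218)[:2]-LO;print(n,round(r["confidence"],2),np.round(r["point"]),"lx,ly",w@[c,s_],w@[-s_,c])
```

```text
[ 0.56361179 -0.02467749  0.20444832] [ 1.33184337  2.35726049 -4.80479915] 0.17453709797473424
lx,ly -0.04975803710078158 -0.06218388775018823
keeper_lip 0.6 [290. 164.] lx,ly -0.0123448049006178 -0.1489775668319466
keeper_lip 0.3 [134. 252.] lx,ly -0.2874019733601667 0.287834500352291
```

Run:
```python
from go import *
s=sense();p=s["position"];H=L(-.004,.129)
r=p[:2]-H;w=[]
for k in range(1,13):
    t=-.35*k/12;q=H+np.array([np.cos(t)*r[0]-np.sin(t)*r[1],np.sin(t)*r[0]+np.cos(t)*r[1]])
    w.append((round(q[0],4),round(q[1],4),p[2],-94.4+np.degrees(t),1))
go(w,start=[*p,-94.4])
```

```text
at [ 0.5636 -0.0251  0.2045] -94.4 clock 18.97
1 rows -> (np.float64(0.5582), np.float64(-0.0233), np.float64(0.20451657008879925), np.float64(-96.07112690246491))
   -0.55 -0.14 -0.0 1.67
1 rows -> (np.float64(0.5528), np.float64(-0.0213), np.float64(0.20451657008879925), np.float64(-97.7422538049298))
   -0.56 -0.14 -0.0 1.67
1 rows -> (np.float64(0.5474), np.float64(-0.0192), np.float64(0.20451657008879925), np.float64(-99.41338070739471))
   -0.56 -0.14 -0.0 1.67
1 rows -> (np.float64(0.5422), np.float64(-0.0169), np.float64(0.20451657008879925), np.float64(-101.08450760985961))
   -0.55 -0.14 -0.0 1.67
1 rows -> (np.float64(0.537), np.float64(-0.0144), np.float64(0.20451657008879925), np.float64(-102.75563451232452))
   -0.56 -0.15 -0.0 1.67
1 rows -> (np.float64(0.5319), np.float64(-0.0118), np.float64(0.20451657008879925), np.float64(-104.42676141478941))
   -0.55 -0.14 -0.0 1.67
1 rows -> (np.float64(0.5268), np.float64(-0.009), np.float64(0.20451657008879925), np.float64(-106.09788831725432))
   -0.56 -0.14 -0.0 1.67
1 rows -> (np.float64(0.5219), np.float64(-0.0061), np.float64(0.20451657008879925), np.float64(-107.76901521971921))
   -0.55 -0.14 -0.0 1.67
1 rows -> (np.float64(0.517), np.float64(-0.0031), np.float64(0.20451657008879925), np.float64(-109.44014212218411))
   -0.56 -0.14 -0.0 1.67
1 rows -> (np.float64(0.5122), np.float64(0.0001), np.float64(0.20451657008879925), np.float64(-111.11126902464902))
   -0.56 -0.14 -0.0 1.67
1 rows -> (np.float64(0.5075), np.float64(0.0034), np.float64(0.20451657008879925), np.float64(-112.78239592711392))
   -0.56 -0.14 -0.0 1.67
1 rows -> (np.float64(0.5029), np.float64(0.0069), np.float64(0.20451657008879925), np.float64(-114.45352282957882))
   -0.56 -0.14 -0.0 1.67
```

move_arm:
  force: 40
  plan:
    - {"tx": -0.3, "ty": -0.07, "tz": 0, "ax": 0, "ay": 0, "az": 0.84, "fingers": 0.5}
    - {"tx": -0.3, "ty": -0.07, "tz": 0, "ax": 0, "ay": 0, "az": 0.84, "fingers": 0.5}
    - {"tx": -0.55, "ty": -0.14, "tz": 0, "ax": 0, "ay": 0, "az": 1.67, "fingers": 0.5}
    - {"tx": -0.55, "ty": -0.14, "tz": 0, "ax": 0, "ay": 0, "az": 1.67, "fingers": 0.5}
    - {"tx": 0, "ty": 0, "tz": 0, "ax": 0, "ay": 0, "az": 0, "fingers": 0.5}

```text
clock: 19.38
position: [0.5464, -0.0198, 0.2046]
tcp_rot: [0.997, -0.082, 0.0, -0.0]
wrist_force: [2.5, 0.7, -5.9]
opening: 0.171
grip_force: 40.0
```

move_arm:
  force: 40
  plan:
    - {"tx": -0.56, "ty": -0.14, "tz": 0, "ax": 0, "ay": 0, "az": 1.67, "fingers": 0.5}
    - {"tx": -0.56, "ty": -0.14, "tz": 0, "ax": 0, "ay": 0, "az": 1.67, "fingers": 0.5}
    - {"tx": -0.56, "ty": -0.14, "tz": 0, "ax": 0, "ay": 0, "az": 1.67, "fingers": 0.5}
    - {"tx": -0.56, "ty": -0.14, "tz": 0, "ax": 0, "ay": 0, "az": 1.67, "fingers": 0.5}
    - {"tx": -0.56, "ty": -0.14, "tz": 0, "ax": 0, "ay": 0, "az": 1.67, "fingers": 0.5}
    - {"tx": -0.56, "ty": -0.14, "tz": 0, "ax": 0, "ay": 0, "az": 1.67, "fingers": 0.5}
    - {"tx": -0.56, "ty": -0.14, "tz": 0, "ax": 0, "ay": 0, "az": 1.67, "fingers": 0.5}
    - {"tx": -0.56, "ty": -0.14, "tz": 0, "ax": 0, "ay": 0, "az": 1.67, "fingers": 0.5}
    - {"tx": -0.5, "ty": -0.14, "tz": 0, "ax": 0, "ay": 0, "az": 1.67, "fingers": 0.5}
    - {"tx": 0, "ty": 0, "tz": 0, "ax": 0, "ay": 0, "az": 0, "fingers": 0.5}
    - {"tx": 0, "ty": 0, "tz": 0, "ax": 0, "ay": 0, "az": 0, "fingers": 0.5}
    - {"tx": 0, "ty": 0, "tz": 0, "ax": 0, "ay": 0, "az": 0, "fingers": 0.5}

```text
clock: 20.38
position: [0.5031, 0.0049, 0.2048]
tcp_rot: [0.978, -0.211, 0.0, 0.0]
wrist_force: [4.4, 0.4, -5.5]
opening: 0.17
grip_force: 40.0
```

Run:
```python
from go import *
s=sense();print(s["position"],s["wrist_force"],s["opening"],s["grip_force"],s["clock"])
H=L(-.004,.129);ps=[]
for k in("side","top"):
    p=vision.capture(k)
    for r in spotter.landmark_of(p,"gate_edge")[:2]:
        w=ray(p,r["point"],z=.248)[:2]-LO;e=np.array([w@[c,s_],w@[-s_,c]]);print(k,round(r["confidence"],2),"edge lx,ly",e,"angle",np.arctan2(-.004-e[0]-.004,.129-e[1]))
    a=cv2.cvtColor(p["color"],4)
    a=a[110:300,180:330] if k=="side" else a[110:300,190:340]
    ps.append(cv2.resize(a,None,fx=2.6,fy=2.6))
    if k=="top":
        C=cloud(p);d=C[...,:2]-LO;lx=d@np.array([c,s_]);ly=d@np.array([-s_,c])
        m=(C[...,2]>.24)&(C[...,2]<.256)&(lx<-.012)&(lx>-.12)&(abs(ly)<.13)
        if m.sum()>20:
            f=np.polyfit(ly[m],lx[m],1);print("gate top slope",f,m.sum(),np.arctan(f[0]),lx[m].min())
cv2.imwrite("pics/fin.png",np.hstack(ps))
```

```text
[0.50310838 0.00489886 0.20475143] [ 4.38535103  0.43988611 -5.45905674] 0.16980895823471345 39.99856173992157 20.3833
top 0.61 edge lx,ly [-0.08581404 -0.11301047] angle 0.31109174612754575
gate top slope [ 0.33913108 -0.03596137] 447 0.3269594220289768 -0.09593498120991883
```

View pics/fin.png

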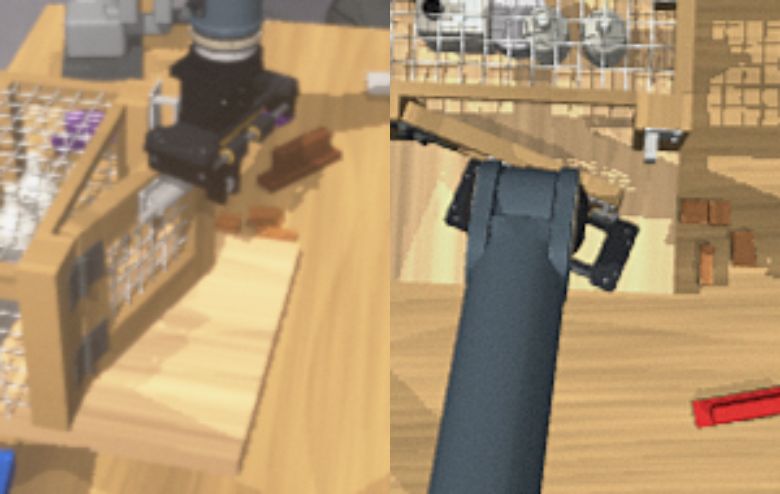

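The gate is held ajar by about 0.33 rad, with its free edge roughly 86 mm out at (620,195) in the top view. The shelf is bare, the chips are on the bench at about (705,240), and the block stands on the bench at (300,160) in the side view. Handing in.

```bash
python3 -c "
from bench import robot
print(robot.finish_job())"
```

```text
the job is handed in; nothing more can be done
None
```

The job is handed in at about 20.5 s: the chips are off the shelf, the wooden block is back on the bench, the bolt is drawn, and the gripper is holding the gate ajar by the knob at about 0.33 rad (roughly 86–90 mm at its free edge); no move went near the tin, glue bottle or tape roll, though I did not re-measure where they stand, and the call returned no verdict.

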